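# Present the notched weld coupon to the label reader

### The arm

A 7-joint arm with a two-finger parallel gripper is mounted at the origin on the work surface. World frame = base frame: x ahead of the robot, y to its left, z up, the work surface at z = 0. Lengths are in mm, angles in rad, forces in N, time in s.
With the tool pointing down it reaches from about 425 to 875 mm from the base axis. Payload 4.7 kg.
Tool frame: the origin (TCP) lies at the very end of the fingers, on their centre line; the grasp point (between the pads) lies 19 mm behind it; z points along the fingers, y is the direction in which the jaws open and shut (so a half turn about z gives the same grasp; the last joint's range is limited). The gripper opens to 87 mm and grips with 3 to 60 N. Pads are 19 mm wide; open, the fingers measure 117 mm over their backs; the gripper's body (75 mm by 190 mm) begins 51 mm behind the grasp point.
Start: joints at [-1.234, 0.321, -0.07, 1.45, 0.023, 1.371, -0.057], TCP at [206.223, 616.44, 222.587] pointing down, gripper open.
Joint ranges: [-2.86, 2.86], [-0.3, 2.09], [-1.38, 1.24], [0.06, 2.45], [-1.56, 4.7], [0.09, 2.05], [-2.69, 2.69]. Speed limits (rad/s): [2.57, 2.57, 3.14, 3.14, 3.14, 3.14, 3.14].

### API

Orientations are given as a unit quaternion [w, x, y, z].
In Python, from station import r gives the robot as it stands.
- The arm moves only by the tool arm_command, never from a script. Its arguments are lists of equal length, an entry for each row: "travel": the shift along the tool's x, y, z in mm, a list of three; "turn": the turn about the tool's z in rad; "grip": the opening, from 0 (shut) to 1 (fully open). In form: {"travel": [[dx, dy, dz], ...], "turn": [turn, ...], "grip": [grip, ...]}. A call has exactly 8 rows; each row is the pose to reach, as a shift and turn from the pose commanded when the call began, along the tool's axes at that moment; what a row does not reach only later rows make up. A row lasts 1/12 s, in which the tool goes at most 41.7 mm and 7.16 degrees, less where a joint would pass 70% of its speed; a pose out of reach is approached as far as the arm can. A call with a gripper value outside its range is refused whole. The fingers move at their own pace and stop on an object; "squeeze" is the grip in N (left out, the last holds). Time passes only in rows, so rows that repeat a pose let the fingers close, or fill a call up. It gives the time, the measured TCP pose, the force and the opening at its end, in the units of the state.
- r.get_obs(): the state, without advancing time (a new reading comes with each control period).
- r.capture(name): name is "scene" or "side" or "wrist"; returns the picture (400x640x3 uint8, red, green, blue); there is no depth.
- r.get_calibration(name): a dict with "fovy" (degrees; the focal length in pixels is half the picture's height over the tangent of half this angle, whatever the lens; pixels are square), "cx", "cy" (the principal point, pixels), "R" (3x3) and "t" (3): a world point X has camera coordinates R X + t; the wrist camera has in their place "mount" (4x4, takes a point from camera to tool coordinates, whose origin is the TCP and whose axes are the flange's). Camera axes: x right, y down, z forward; pixel columns grow to the right and rows downward; lengths in mm; the calibration is good to about 2 mm. A picture is of the moment at which its call begins: read the wrist's pose just before it. get_calibration takes no time and is no camera call.
- r.finish_job(): hands the job in, once; it reports no verdict.
Trained networks look in the newest picture that a camera, given by its name, has taken for a name from the list of things; names that differ only in an ending like _2 or _b are one class to them, and where a whole thing is asked for, a point or a joint stands for the part that bears it (a point fixed in the world has none). Each returns a list of dicts, best first, with "score" (0 to 1); they miss things now and then, are a little off and sometimes report something else, mostly with a low value. They report only what shows in the picture. A call takes as long as a camera call. They do not tell look-alikes from the thing itself.
- r.search_frame(camera, thing): "location" ([x, y, z] in mm, in world coordinates, good to about 4 mm: the middle of the surface that is visible of it).
- r.landmark_of(camera, thing): "location" ([x, y, z] in mm, in world coordinates, good to about 4 mm: a listed point, or the origin of a listed thing).
The state is a dict: "time_s": time; "q": joint angles; "joint_vel": joint speeds; "effort": joint torques, N m; "eef_pos": TCP position; "ee_rot": TCP orientation; "ft_force": force on the tool from outside, world axes, zero at the start; "moment": the same for the moment, N m; "grip_width": opening from 0.0 (shut) to 1.0 (fully open).
Only numpy, scipy, OpenCV 4.12 (cv2) and the standard library are available. Lean on these libraries where they do the work, as an engineer would, in place of code of your own. Each camera call takes 0.05 s, during which the arm holds its last target.

### The job

Two flat metal test coupons lie on the sloping rack; take the one with a square notch cut out of one corner, whose notched end is the frosted label end, and grip it by its plain end so that the frosted end stays free. Present it to the reader: hold it level with the label face up, the frosted end pointing straight at the reader's column and the middle of the frosted area 100 mm above the centre of the ring on the reader's base. Finish while holding it there, still and in the air; put nothing down, and leave the other coupon, the reader, the hand welder, the wrench and the steel horn undisturbed.

Things in the scene. Friction and masses are not known exactly. Their poses are not given: they have to be found in the camera images.
- coupon_center (a point): Centre of the coupon to present: aluminium plate 100 x 36 x 6 mm, 58 g, 16 mm square notch through one corner. x: along its length to the frosted end; y: across, to the notched edge; z: out of the label face. Notch: x +34 to +50, y +2 to +18 mm. Frosted (paler, matt) area: x +15 to +50 mm, +z face only. Starts label up on either rack post, turned any way within the slope.
- coupon_label (a point): Middle of the frosted label area on the coupon's label face: 32 mm from the plate's centre towards the notched end, 3 mm above the middle of its thickness. Same axes as coupon_center.
- blank_center (a point): The other coupon, same plate 100 x 36 x 6 mm with a frosted end but no notch, lying on the rack's other post; leave it. The point is its centre, axes as for coupon_center.
- rack: Fixed dark steel sloping rack, plate 84 x 320 x 8 mm on feet. Origin: middle of its upper face, 57 mm above the table. z: slope's normal, leaning 18 deg towards the robot; x up the slope, y along the rack. Rubber posts 30 mm across, 14 mm high at y +85 and -85 mm. A coupon lies flat on each, centred within 4 mm, overhanging it, so 14 mm is free under its ends.
- reader: Fixed label reader. Origin on the table below the ring's centre; x points from ring to column, z up. Base 110 mm wide, 8 mm thick, x -60 to +170 mm. Column 18 mm across at x +145 mm, 218 mm tall. On it a black head 60 mm wide, tilted to look down at the ring, filling x +72 to +158, z 175 to 260 mm.
- reader_ring (a point): Centre of the printed ring (52 mm across) on top of the reader's base plate, 8 mm above the table.
- welder: Loose hand-held ultrasonic welder lying on its side, metal barrel 52 mm across, about 210 mm long over all with a 110 mm black grip to one side, 0.7 kg; origin under the barrel. Leave it.
- wrench: Loose steel wrench lying on the table beyond the rack; origin under its middle. Leave it.
- horn: Loose stepped steel horn standing upright, 40 mm across at the foot, 18 mm at the top, 85 mm tall; origin under its foot. Leave it.
Not all that is in view belongs to the job. Leave any green or purple look-alike of the part that bears coupon_center alone.

How it is judged:
By the outcome, as a careful person would: the job done as asked, in the order asked, and still so for the second after the job is handed in, while the arm keeps its last pose, push and grip.
It also fails if it takes over 37 s, if anything falls off the work surface, if the arm or the gripper's body presses on something with over 40 N, if the wrist force passes 120 N, or if a joint passes its speed limit or range.

## Working session

There is one attempt and no reset: what is moved stays moved. The work goes in short steps, Python scripts to look and compute and a tool call to move; the robot and the scene stay as the last step left them, time stands still between calls to the robot, and variables do not carry over. Pictures are saved under pics/ and viewed, and the job is handed in when it is done.

Besides the shell and the picture viewer there is one more tool, called after "Request:" in YAML: its name, and indented under it one key for each argument. arm_command: Moves the arm, as the interface text tells. Its arguments: {"type":"object","properties":{"travel":{"type":"array","items":{"type":"array","items":{"type":"number"}}},"turn":{"type":"array","items":{"type":"number"}},"grip":{"type":"array","items":{"type":"number"}},"squeeze":{"type":"number"}},"required":["travel","turn","grip"]}

```bash
ls; mkdir -p pics
python3 - <<'E'
from station import r
import cv2
o=r.get_obs();print(o)
for n in ["scene","side","wrist"]:
    im=r.capture(n);cv2.imwrite(f"pics/{n}0.png",im[:,:,::-1])
    print(n,r.get_calibration(n))
E
```

```text
pics
{'time_s': 0.0, 'q': array([-1.233867  ,  0.32179983, -0.07013767,  1.45167939,  0.02262203,
        1.37075183, -0.05690804]), 'joint_vel': array([-1.30759847e-03,  2.24027611e-04, -5.89205479e-04,  3.05077071e-05,
       -1.49539140e-04, -1.84034477e-03,  2.13843732e-03]), 'effort': array([ 6.22322859e-04, -4.91285205e+01, -4.03271439e-01, -3.12521839e+01,
       -6.38020132e-02,  4.38769755e-02,  1.85271902e-04]), 'eef_pos': array([206.06471556, 615.90231288, 221.47474857]), 'ee_rot': array([-9.84228909e-05,  1.60676447e-01,  9.87006699e-01, -9.19865020e-04]), 'ft_force': array([ 0.443977  , -1.42252292, -0.12110518]), 'moment': array([-0.00318502, -0.00027601, -0.01231472]), 'grip_width': 1.002050461488694}
scene {'fovy': 55.55247980936644, 'cx': 319.5541954345474, 'cy': 201.07612576411864, 'R': array([[-0.43845273,  0.89872439,  0.007327  ],
       [ 0.59770182,  0.29766445, -0.74441145],
       [-0.67120172, -0.32200987, -0.66768099]]), 't': array([ 271.04549662, -232.305365  , 1519.73998751])}
side {'fovy': 57.66484428406662, 'cx': 325.0350254337476, 'cy': 199.29636821645815, 'R': array([[ 0.84168215, -0.53988437, -0.00979901],
       [-0.29841286, -0.44994958, -0.84172153],
       [ 0.45002324,  0.71138614, -0.53982298]]), 't': array([-466.43221206,  200.41895974,  886.22797999])}
wrist {'fovy': 62.26651730642258, 'cx': 316.94896469431734, 'cy': 204.32129403257056, 'mount': array([[-8.83883733e-04, -9.69795590e-01, -2.43917469e-01,
         6.59505677e+01],
       [ 9.99999282e-01, -1.05467024e-03,  5.69583852e-04,
         9.57094045e-01],
       [-8.09632404e-04, -2.43916790e-01,  9.69795826e-01,
        -1.61953451e+02],
       [ 0.00000000e+00,  0.00000000e+00,  0.00000000e+00,
         1.00000000e+00]])}
```

View pics/scene0.png

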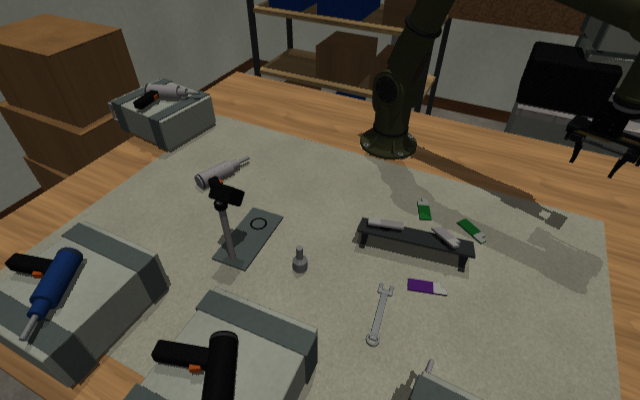

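View pics/side0.png

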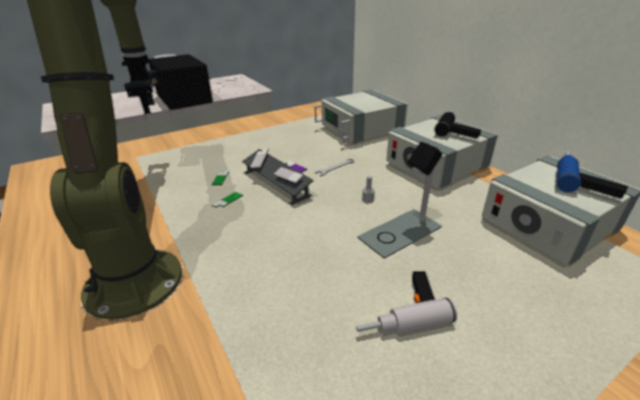

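View pics/wrist0.png

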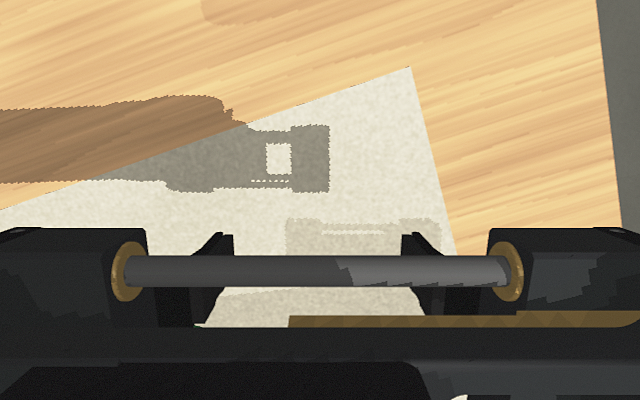

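Run:
```python
from station import r
for c in ["scene","side"]:
  for t in ["coupon_center","coupon_label","blank_center","rack","reader","reader_ring","horn","welder"]:
    for d in r.landmark_of(c,t)[:2]: print(c,t,d["location"],round(d["score"],2))
print(r.get_obs()["time_s"])
```

```text
scene coupon_center [617.6, 311.8, 1.9] 0.84
scene coupon_center [352.0, 387.2, 0.2] 0.68
scene coupon_label [606.6, 340.0, 7.0] 0.88
scene coupon_label [364.5, 411.7, 7.4] 0.79
scene blank_center [509.7, 149.2, 71.2] 0.74
scene rack [499.2, 239.5, 63.0] 0.91
scene rack [484.8, 319.3, 75.8] 0.27
scene reader [614.4, -211.8, 0.1] 0.65
scene reader [742.7, 223.7, -2.9] 0.24
scene reader_ring [616.7, -207.7, 7.1] 0.59
scene reader_ring [483.1, 319.5, 76.9] 0.24
scene horn [701.7, -17.8, -1.6] 0.5
scene horn [511.2, 153.2, 73.3] 0.23
scene welder [505.4, -476.2, 0.3] 0.81
scene welder [745.1, 223.9, -0.7] 0.69
side coupon_center [482.6, 320.0, 74.6] 0.68
side coupon_center [615.8, 312.9, 0.0] 0.67
side coupon_label [287.3, 220.7, 7.0] 0.72
side coupon_label [503.6, 343.9, 83.2] 0.67
side blank_center [510.0, 156.7, 76.0] 0.54
side rack [503.5, 240.4, 57.5] 0.58
side rack [507.9, 345.9, 83.9] 0.48
side reader [616.9, -213.9, 2.5] 0.72
side reader_ring [617.0, -215.5, 10.4] 0.6
side horn [704.5, -14.9, -1.3] 0.53
side horn [616.0, -209.4, 6.3] 0.42
side welder [515.7, -476.9, 1.4] 0.62
0.95
```

Run:
```python
import cv2,numpy as np
a=cv2.imread("pics/scene0.png")[205:285,350:490]
b=cv2.imread("pics/side0.png")[140:205,235:325]
a=cv2.resize(a,(790,451),interpolation=cv2.INTER_CUBIC);cv2.imwrite("pics/z1.png",a)
b=cv2.resize(b,(720,520),interpolation=cv2.INTER_CUBIC);cv2.imwrite("pics/z2.png",b)
```

```text
(no output)
```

View pics/z1.png

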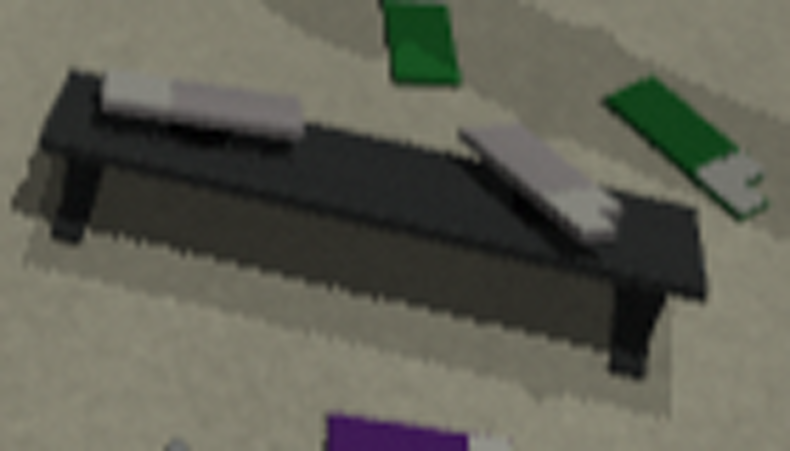

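View pics/z2.png

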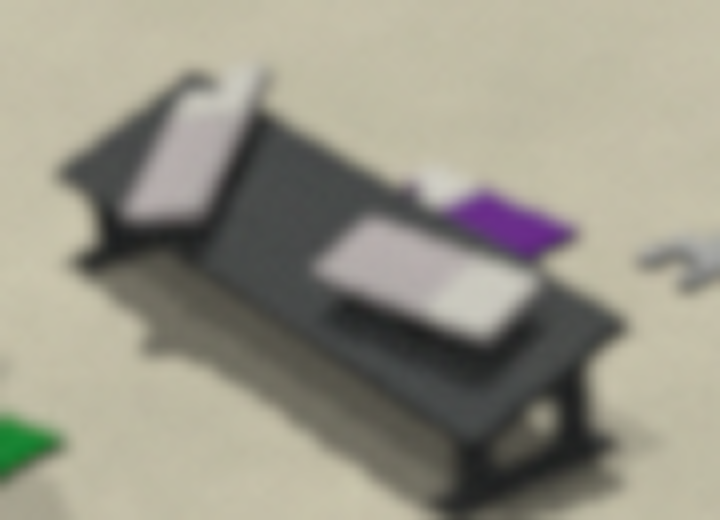

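```bash
cat > h.py <<'E'
import numpy as np, cv2
from station import r
from scipy.spatial.transform import Rotation as Ro
def ray(cam,uv,obs=None):
    c=r.get_calibration(cam); f=200/np.tan(np.radians(c["fovy"])/2)
    d=np.array([(uv[0]-c["cx"])/f,(uv[1]-c["cy"])/f,1.0])
    R,t=Rt(cam,obs)
    return -R.T@t, R.T@d
def Rt(cam,obs=None):
    c=r.get_calibration(cam)
    if cam!="wrist": return np.array(c["R"]),np.array(c["t"])
    q=obs["ee_rot"]; T=np.eye(4);T[:3,:3]=Ro.from_quat([q[1],q[2],q[3],q[0]]).as_matrix();T[:3,3]=obs["eef_pos"]
    M=np.linalg.inv(T@np.array(c["mount"])); return M[:3,:3],M[:3,3]
def onz(cam,uv,z,obs=None):
    o,d=ray(cam,uv,obs); return o+d*(z-o[2])/d[2]
def onplane(cam,uv,p,n,obs=None):
    o,d=ray(cam,uv,obs); return o+d*(np.dot(n,np.array(p)-o)/np.dot(n,d))
def proj(cam,X,obs=None):
    c=r.get_calibration(cam); f=200/np.tan(np.radians(c["fovy"])/2)
    R,t=Rt(cam,obs); p=np.atleast_2d(X)@R.T+t
    return p[:,:2]/p[:,2:]*f+[c["cx"],c["cy"]]
def yaw(o):
    q=o["ee_rot"];m=Ro.from_quat([q[1],q[2],q[3],q[0]]).as_matrix();return np.degrees(np.arctan2(m[1,0],m[0,0])),m
E
python3 - <<'E'
from h import *
a=cv2.imread("pics/scene0.png")[195:280,205:325];cv2.imwrite("pics/z3.png",cv2.resize(a,None,fx=6,fy=6,interpolation=cv2.INTER_CUBIC))
a=cv2.imread("pics/side0.png")[135:260,350:450];cv2.imwrite("pics/z4.png",cv2.resize(a,None,fx=4.8,fy=4.8,interpolation=cv2.INTER_CUBIC))
E
```

```text
(no output)
```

View pics/z3.png

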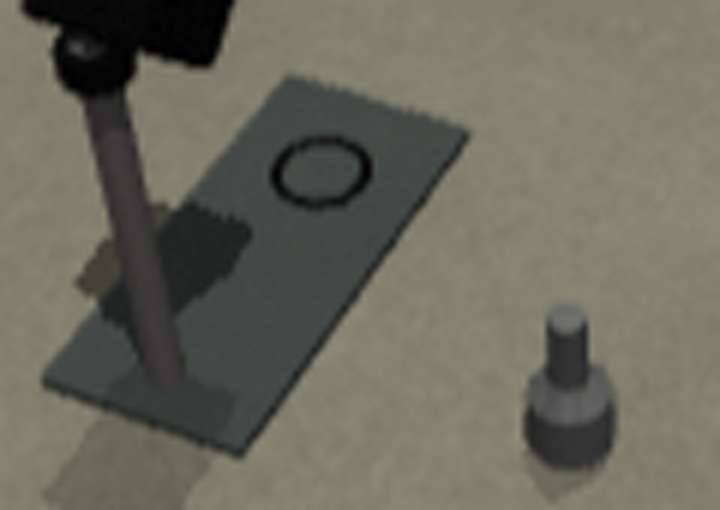

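View pics/z4.png

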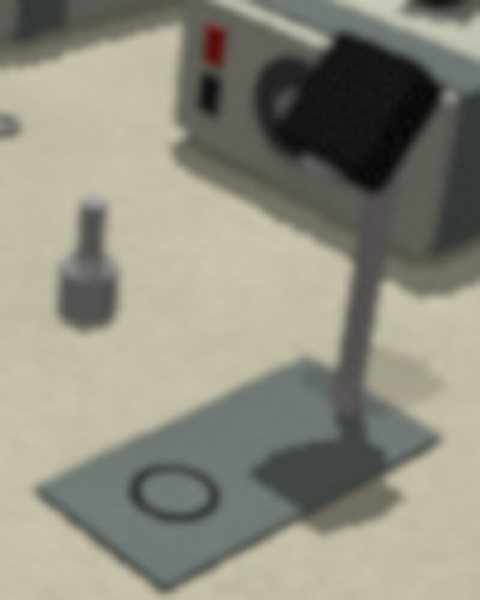

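Run:
```python
from h import *
def go(cam,s,off,pts,ring):
    f=lambda p:(np.array(p)+.5)/s-.5+np.array(off)
    P=[onz(cam,f(p),8)[:2] for p in pts]; print(cam,"ring",onz(cam,f(ring),8)); print(np.round(P,1))
    near,far=(P[0]+P[1])/2,(P[2]+P[3])/2
    d=far-near; print("len",np.linalg.norm(d),"w",np.linalg.norm(P[0]-P[1]),"yaw",np.degrees(np.arctan2(d[1],d[0])),"ringfrombase",near+d*60/230)
go("scene",6,(205,195),[(290,76),(469,133),(240,455),(42,380)],(322,172))
go("side",4.8,(350,135),[(37,490),(166,588),(441,437),(308,358)],(175,493))
```

```text
scene ring [ 617.40139645 -210.21289421    8.        ]
[[ 563.9 -265.1]
 [ 559.1 -157.2]
 [ 786.5 -144.9]
 [ 791.1 -252.6]]
len 227.64771947589293 w 107.94819703609693 yaw 3.113608751389907 ringfrombase [ 620.76814889 -207.90668209]
side ring [ 618.19027191 -213.92974385    8.        ]
[[ 553.3 -167.9]
 [ 560.5 -273.6]
 [ 787.  -260.8]
 [ 780.6 -155.2]]
len 227.1933324737824 w 105.9148261052034 yaw 3.2124912234757486 ringfrombase [ 616.11580725 -217.39725377]
```

Request:
arm_command:
  travel:
    - [-32,-21,7]
    - [-64,-43,14]
    - [-96,-64,20]
    - [-128,-86,27]
    - [-160,-107,34]
    - [-192,-129,40]
    - [-224,-150,47]
    - [-256,-172,54]
  turn: [0.12,0.24,0.36,0.48,0.6,0.72,0.84,0.96]
  grip: [0.55,0.55,0.55,0.55,0.55,0.55,0.55,0.55]

```text
time_s: 1.62
eef_pos: [395.4, 370.7, 168.7]
ee_rot: [-0.0, 0.601, 0.8, 0.001]
ft_force: [0.6, 1.0, 0.2]
grip_width: 0.563
```

Run:
```python
from h import *
o=r.get_obs();y,m=yaw(o);print(o["time_s"],o["eef_pos"],y,o["grip_width"],o["q"])
print(m.T@(np.array([457,290,150])-o["eef_pos"]), np.radians(y-49))
```

```text
1.6167 [395.39645249 370.70572333 168.67123532] 106.1738190883974 0.563300116963339 [-0.98178327  0.1234393   0.19439421  1.80119825 -0.02562679  1.21821895
 -0.49772186]
[-94.68592141  36.66833434  18.6288866 ] 0.9978713890321175
```

Request:
arm_command:
  travel:
    - [-20,7,5]
    - [-40,14,10]
    - [-60,21,14]
    - [-80,30,18]
    - [-95,37,19]
    - [-95,37,19]
    - [-95,37,19]
    - [-95,37,19]
  turn: [0.12,0.25,0.37,0.5,0.62,0.75,0.87,1.0]
  grip: [0.55,0.55,0.55,0.55,0.55,0.55,0.55,0.55]

```text
time_s: 2.28
eef_pos: [457.2, 291.2, 149.7]
ee_rot: [-0.0, 0.91, 0.415, 0.0]
ft_force: [0.1, -0.8, -0.2]
grip_width: 0.551
```

Run:
```python
from h import *
o=r.get_obs();y,m=yaw(o);im=r.capture("wrist");cv2.imwrite("pics/w1.png",im[:,:,::-1]);print(o["time_s"],o["eef_pos"],y,o["joint_vel"].round(2))
import pickle;pickle.dump(o,open("o1.pkl","wb"))
for t in ["coupon_center","coupon_label","rack"]:
    for d in r.landmark_of("wrist",t)[:2]: print(t,d)
```

```text
2.2833 [457.22560459 291.19493897 149.69230218] 49.07687108597924 [-0.11  0.    0.1   0.   -0.02 -0.   -1.47]
coupon_center {'location': [349.6, 389.0, 3.9], 'score': 0.8}
coupon_center {'location': [485.0, 322.7, 75.9], 'score': 0.71}
coupon_label {'location': [363.0, 412.2, 0.6], 'score': 0.8}
coupon_label {'location': [507.6, 345.4, 85.0], 'score': 0.74}
rack {'location': [502.3, 241.7, 59.4], 'score': 0.82}
```

View pics/w1.png

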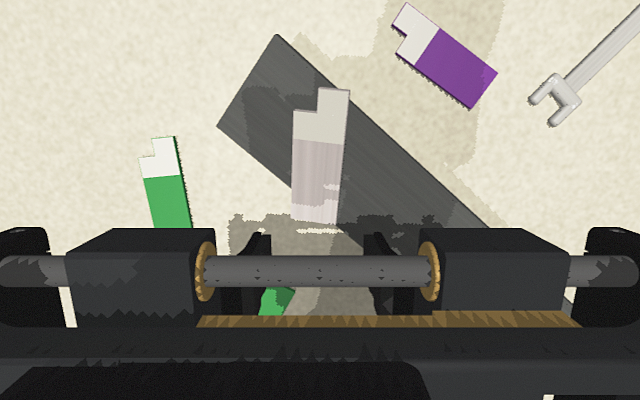

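Run:
```python
from h import *
o=r.get_obs();y,m=yaw(o);im=r.capture("wrist");cv2.imwrite("pics/w2.png",im[:,:,::-1]);print(o["time_s"],o["eef_pos"],y,o["joint_vel"].round(2))
import pickle;pickle.dump(o,open("o2.pkl","wb"))
a=im[70:240,210:380,::-1];cv2.imwrite("pics/w2z.png",cv2.resize(a,None,fx=3.5,fy=3.5,interpolation=cv2.INTER_CUBIC))
```

```text
2.4833 [456.87201619 291.65542297 149.6684838 ] 49.709384791780664 [ 0.    0.   -0.   -0.    0.   -0.   -0.01]
```

View pics/w2z.png

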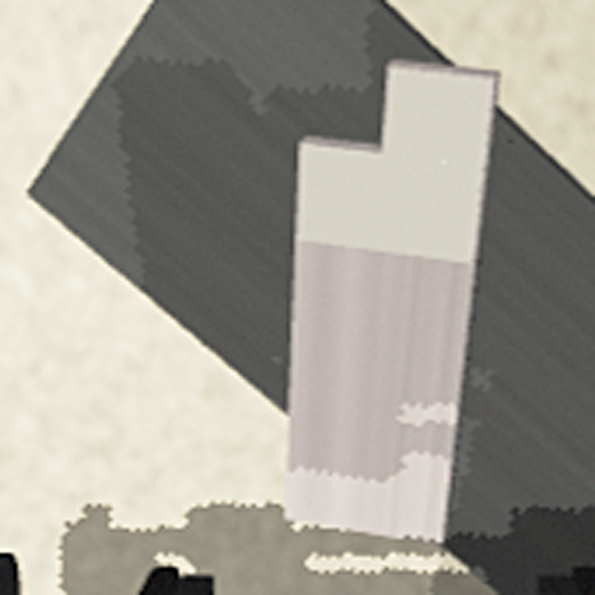

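Run:
```python
from h import *
import pickle;from scipy.optimize import least_squares
o=pickle.load(open("o2.pkl","rb"))
z=np.array([(388,64),(497,73),(302,143),(381,151),(299,241),(471,264),(286,515),(444,542)],float)
uv=(z+.5)/3.5-.5+[210,70]
ob=np.array([(50,2,3),(50,-18,3),(34,18,3),(34,2,3),(15,18,3),(15,-18,3),(-50,18,3),(-50,-18,3)],float)
def pose(p,free):
    # rack yaw p[0], tilt, coupon yaw in slope p[1], center
    Rr=Ro.from_euler("ZY",[p[0],-np.radians(18)]).as_matrix() # x up slope
    return Rr, Rr@Ro.from_euler("z",p[1]).as_matrix()
def res(p):
    Rr,Rc=pose(p,0); X=ob@Rc.T+p[2:5]
    return (proj("wrist",X,o)-uv).ravel()
def res2(p): # rotvec free
    X=ob@Ro.from_rotvec(p[:3]).as_matrix().T+p[3:]
    return (proj("wrist",X,o)-uv).ravel()
# constrain rack yaw by two-centre prior
s=least_squares(lambda p:np.r_[res(p),(p[0]-np.radians(9))*20],[.16,.7,483,320,75])
print(np.degrees(s.x[:2]),s.x[2:],np.abs(s.fun).max())
Rr,Rc=pose(s.x,0);print("normal",Rc[:,2],"u",Rc[:,0],np.degrees(np.arctan2(Rc[1,0],Rc[0,0])))
s2=least_squares(res2,np.r_[Ro.from_matrix(Rc).as_rotvec(),s.x[2:]]);Rf=Ro.from_rotvec(s2.x[:3]).as_matrix();print("free n",Rf[:,2],"u",Rf[:,0],s2.x[3:],np.abs(s2.fun).max())
# rack: corners left at y=+160
n=Rr[:,2]; p0=s.x[2:5]-17*n
for q in [(277,35),(217,126)]:
    X=onplane("wrist",q,p0,n,o); print("rack corner",X,Rr.T@(X-p0))
im=r.capture("scene")
```

```text
[ 8.82230415 35.44007649] [483.89820055 321.53525282  71.5886882 ] 1.0900141219664192
normal [-0.30536094 -0.0473941   0.95105652] u [0.67674757 0.69182952 0.25176307] 45.63138366745839
free n [-0.31168724 -0.04090615  0.94930382] u [0.67645513 0.69205713 0.25192337] [483.91653096 321.51904306  71.6678504 ] 1.0560774847928087
rack corner [516.24620073 403.32366916  68.17575105] [ 4.12761235e+01  7.58595276e+01 -3.37507799e-14]
rack corner [437.64470518 391.55070683  42.35205404] [-4.22911154e+01  7.62810066e+01  1.42108547e-14]
```

Request:
arm_command:
  travel:
    - [8,0,10]
    - [16,0,25]
    - [16,0,40]
    - [16,0,55]
    - [16,0,68]
    - [16,0,78]
    - [16,0,84]
    - [16,0,86]
  turn: [0.04,0.072,0.072,0.072,0.072,0.072,0.072,0.072]
  grip: [0.53,0.53,0.53,0.53,0.53,0.53,0.53,0.53]

```text
time_s: 3.25
eef_pos: [466.8, 303.4, 62.6]
ee_rot: [0.0, 0.922, 0.386, -0.001]
ft_force: [-0.6, -0.2, 1.0]
grip_width: 0.532
```

Run:
```python
from h import *
o=r.get_obs();y,m=yaw(o);print(o["time_s"],o["eef_pos"],y,o["ft_force"],o["grip_width"])
for n in ["wrist","side"]:
    im=r.capture(n);cv2.imwrite(f"pics/{n}3.png",im[:,:,::-1])
a=im[130:200,225:325,::-1];cv2.imwrite("pics/side3z.png",cv2.resize(a,None,fx=7,fy=7,interpolation=cv2.INTER_CUBIC))
```

```text
3.25 [466.79131253 303.40576643  62.63428238] 45.41414472838432 [-0.60196725 -0.19877027  1.03677223] 0.5318062474494877
```

View pics/wrist3.png

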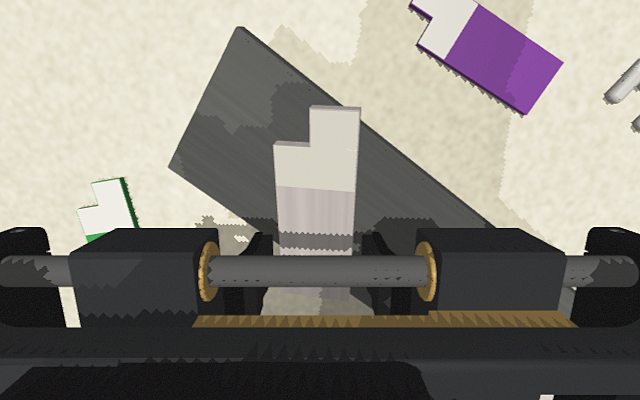

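View pics/side3z.png

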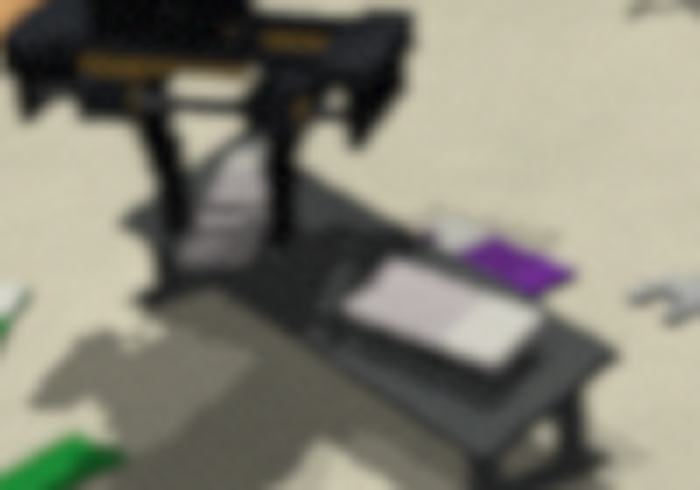

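Request:
arm_command:
  travel:
    - [0.1,0,0]
    - [0.1,-2.5,0]
    - [0.5,-5,0]
    - [1.2,-7.4,0]
    - [2.1,-9.8,0]
    - [3.2,-12,0]
    - [4.3,-13.8,1]
    - [5.6,-15.4,2]
  turn: [0.0,0.105,0.21,0.314,0.419,0.524,0.611,0.698]
  grip: [0.455,0.455,0.455,0.455,0.455,0.455,0.455,0.455]
  squeeze: 4

```text
time_s: 4.02
eef_pos: [460.8, 319.2, 62.6]
ee_rot: [-0.001, 0.999, 0.045, 0.001]
ft_force: [-0.0, -1.5, 0.5]
grip_width: 0.452
```

Run:
```python
from h import *
import pickle
r.capture("side")
o=r.get_obs();y,m=yaw(o);print(o["time_s"],o["eef_pos"],y,o["ft_force"],o["grip_width"])
pickle.dump(o,open("o4.pkl","wb"))
im=r.capture("wrist");cv2.imwrite(f"pics/wrist4.png",im[:,:,::-1])
a=im[70:270,230:400,::-1];cv2.imwrite("pics/w4z.png",cv2.resize(a,None,fx=3,fy=3,interpolation=cv2.INTER_CUBIC))
```

```text
4.0667 [460.52964549 319.58205476  62.37377738] 4.96131125028091 [-0.26238532  0.04974271 -0.81281836] 0.4522617815334015
```

View pics/w4z.png

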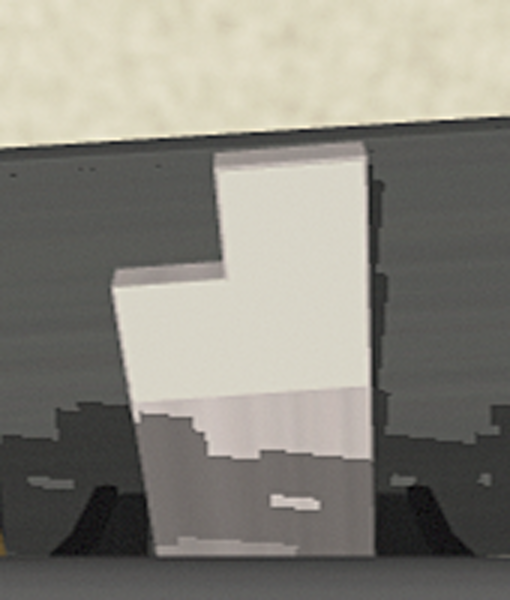

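View pics/wrist4.png

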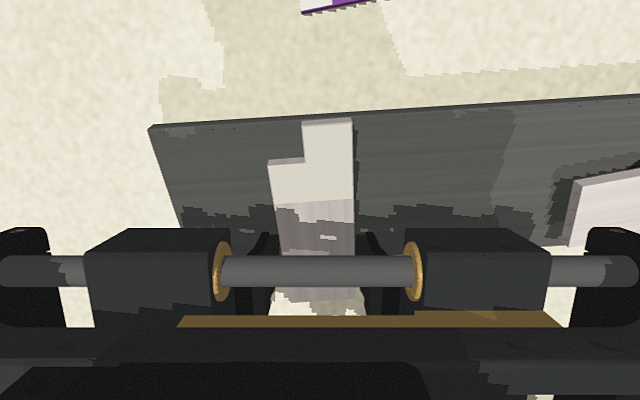

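Run:
```python
from h import *
import pickle;from scipy.optimize import least_squares
o=pickle.load(open("o4.pkl","rb"))
z=np.array([(217,170),(365,158),(114,289),(225,277),(133,404),(371,386)],float)
uv=(z+.5)/3-.5+[230,70]
ob=np.array([(50,2,3),(50,-18,3),(34,18,3),(34,2,3),(15,18,3),(15,-18,3)],float)
def pose(p): return Ro.from_euler("ZY",[p[0],-np.radians(18)]).as_matrix()@Ro.from_euler("z",p[1]).as_matrix()
res=lambda p:(proj("wrist",ob@pose(p).T+p[2:5],o)-uv).ravel()
s=least_squares(lambda p:np.r_[res(p),(p[0]-np.radians(8.5))*50,(p[4]-72)],[.15,0,483,320,72])
R=pose(s.x);print(np.degrees(s.x[:2]),s.x[2:],np.abs(s.fun).max(),"u",R[:,0],np.degrees(np.arctan2(R[1,0],R[0,0])))
g=s.x[2:]-25*R[:,0]; print("grip",g)
y,m=yaw(o); print("in tool",m.T@(g-o["eef_pos"]),"C in tool",m.T@(s.x[2:]-o["eef_pos"]))
```

```text
[8.51208854 0.84252518] [479.05363128 322.55497065  71.67825282] 1.0298872584342007 u [0.93830211 0.15530067 0.30898359] 9.397965206151024
grip [455.59607858 318.67245388  63.95366319]
in tool [-4.99184203  0.47735987 -1.58654849] C in tool [18.72287619 -1.37242317 -9.280081  ]
```

Request:
arm_command:
  travel:
    - [-2,0.2,1]
    - [-4,0.4,3]
    - [-5,0.5,5]
    - [-5,0.5,6]
    - [-5,0.5,6]
    - [-5,0.5,6]
    - [-5,0.5,6]
    - [-5,0.5,6]
  turn: [-0.04,-0.077,-0.077,-0.077,-0.077,-0.077,-0.077,-0.077]
  grip: [0.455,0.455,0.455,0.455,0.38,0.38,0.38,0.38]
  squeeze: 8

```text
time_s: 4.78
eef_pos: [455.5, 317.5, 55.7]
ee_rot: [-0.0, 0.996, 0.085, 0.0]
ft_force: [-0.4, -0.2, 0.3]
grip_width: 0.411
```

Run:
```python
from h import *
import pickle
r.capture("side")
o=r.get_obs();y,m=yaw(o);print(o["time_s"],o["eef_pos"],y,o["ft_force"],o["grip_width"]*87)
pickle.dump(o,open("o5.pkl","wb"))
im=r.capture("wrist");cv2.imwrite(f"pics/wrist5.png",im[:,:,::-1])
a=im[70:270,230:400,::-1];cv2.imwrite("pics/w5z.png",cv2.resize(a,None,fx=3,fy=3,interpolation=cv2.INTER_CUBIC))
```

```text
4.8333 [455.48150961 317.54069389  55.68637299] 9.785713858838982 [ 0.1102266  -0.43320143  0.50036991] 36.12078617809487
```

View pics/w5z.png

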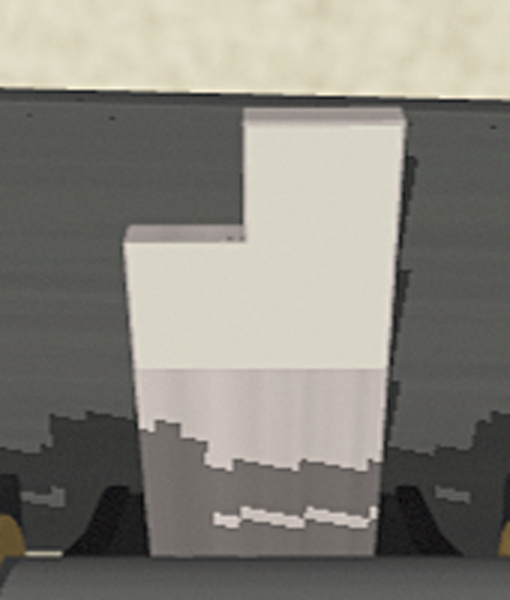

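Request:
arm_command:
  travel:
    - [0,0,-12]
    - [0,0,-28]
    - [0,0,-35]
    - [20,0,-35]
    - [45,0,-35]
    - [70,0,-35]
    - [90,0,-35]
    - [90,0,-35]
  turn: [0,0,0,0,0,0,0,0]
  grip: [0.38,0.38,0.38,0.38,0.38,0.38,0.38,0.38]

```text
time_s: 5.55
eef_pos: [548.2, 332.6, 91.4]
ee_rot: [0.0, 0.996, 0.084, 0.002]
ft_force: [-0.2, -0.7, -0.0]
grip_width: 0.408
```

```bash
cat > look.py <<'E'
from h import *
import pickle,sys
k=sys.argv[1]
r.capture("side")
o=r.get_obs();y,m=yaw(o);print(o["time_s"],o["eef_pos"],y,o["ft_force"],o["grip_width"]*87)
pickle.dump(o,open(f"o{k}.pkl","wb"))
im=r.capture("wrist");cv2.imwrite(f"pics/wrist{k}.png",im[:,:,::-1])
a=im[60:270,210:410,::-1];cv2.imwrite(f"pics/w{k}z.png",cv2.resize(a,None,fx=2.8,fy=2.8,interpolation=cv2.INTER_CUBIC))
im=r.capture("side");cv2.imwrite(f"pics/side{k}.png",im[:,:,::-1])
a=im[130:200,235:345,::-1];cv2.imwrite(f"pics/side{k}z.png",cv2.resize(a,None,fx=7,fy=7,interpolation=cv2.INTER_CUBIC))
E
python3 look.py 6
```

```text
5.6 [545.96293711 332.3697435   90.90348806] 9.689649697010735 [ 0.09502372 -0.75328831 -0.4930041 ] 35.72092716067677
```

View pics/w6z.png

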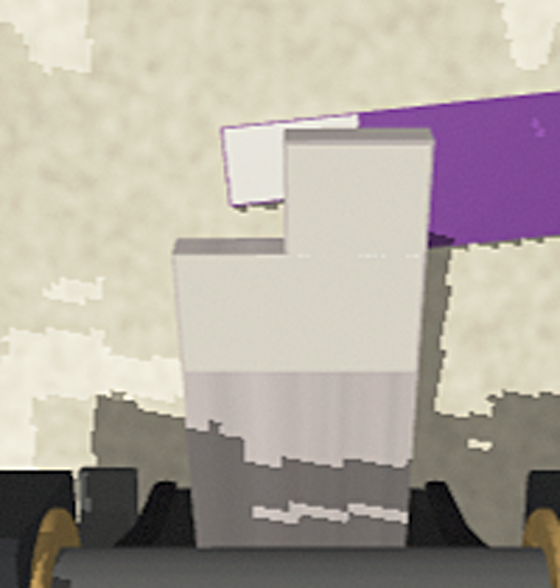

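View pics/side6z.png

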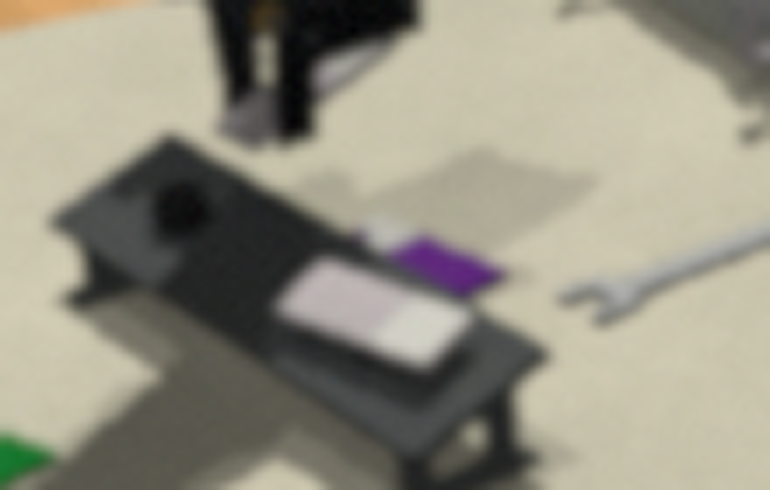

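```bash
cat > fit.py <<'E'
from h import *
from scipy.optimize import least_squares
OB=np.array([(50,2,3),(50,-18,3),(34,18,3),(34,2,3),(15,18,3),(15,-18,3)],float)
def fit(z,o,s=2.8,off=(210,60),ob=OB):
    """plate pose in a frame at TCP with z up, x=tool x, y=left; y offset fixed to 0 by the jaws"""
    uv=(np.array(z,float)+.5)/s-.5+np.array(off)
    yw,m=yaw(o); B=np.array([m[:,0],-m[:,1],-m[:,2]]).T
    def W(p): 
        Rp=B@Ro.from_euler("ZYX",[p[0],-p[1],p[2]]).as_matrix()
        return Rp, o["eef_pos"]+B@np.array([p[3],p[4],p[5]])
    def res(p):
        Rp,c=W(p); return (proj("wrist",ob@Rp.T+c,o)-uv).ravel()
    q=least_squares(res,[0,.1,0,25,0,12]); J=q.jac;cov=np.linalg.inv(J.T@J)*.25
    print("yaw,pitch,roll",np.degrees(q.x[:3]).round(2),"C in tool(x,left,up)",q.x[3:].round(2),"maxres",np.abs(q.fun).max().round(2),"sd",np.r_[np.degrees(np.sqrt(np.diag(cov))[:3]),np.sqrt(np.diag(cov))[3:]].round(2))
    return W(q.x),q.x
E
python3 - <<'E'
from fit import *;import pickle
o=pickle.load(open("o6.pkl","rb"))
(R,c),p=fit([(285,145),(432,145),(175,255),(285,255),(186,373),(413,373)],o)
print(R[:,0],c, c-25*R[:,0])
E
```

```text
yaw,pitch,roll [-0.24 14.67  0.09] C in tool(x,left,up) [23.08  1.06 14.08] maxres 0.89 sd [0.32 1.27 1.16 0.29 0.22 0.6 ]
[0.95387423 0.15891029 0.25469879] [568.51515203 337.30399605 105.01469882] [544.66829628 333.33123877  98.64722911]
```

Request:
arm_command:
  travel:
    - [-3,0,8]
    - [-3,0,15]
    - [-3,0,18]
    - [-3,0,20]
    - [-3,0,21.5]
    - [-3,0,23]
    - [-3,0,24.5]
    - [-3,0,25.5]
  turn: [0,0,0,0,0,0,0,0]
  grip: [0.38,0.38,0.38,0.38,0.38,0.38,0.38,0.38]

```text
time_s: 6.37
eef_pos: [541.7, 332.5, 65.6]
ee_rot: [-0.0, 0.996, 0.085, 0.001]
ft_force: [-0.4, -1.0, 3.5]
grip_width: 0.413
```

```bash
python3 look.py 7
```

```text
6.4167 [541.77012982 332.48896535  65.5016293 ] 9.780044005613947 [ 0.33334633 -0.93531388  2.3812739 ] 35.92474041970632
```

View pics/w7z.png

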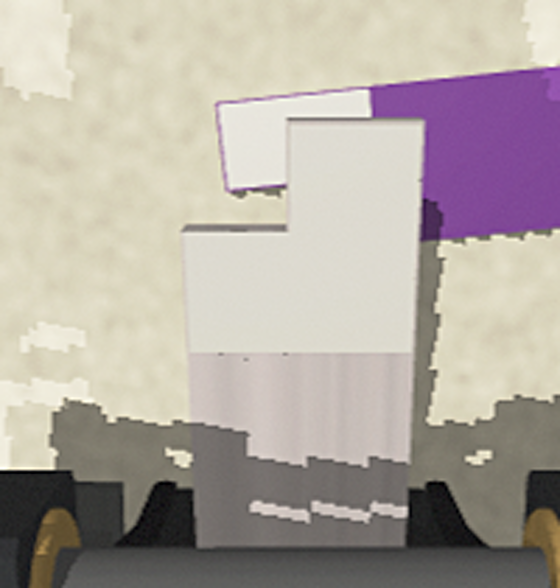

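View pics/side7z.png

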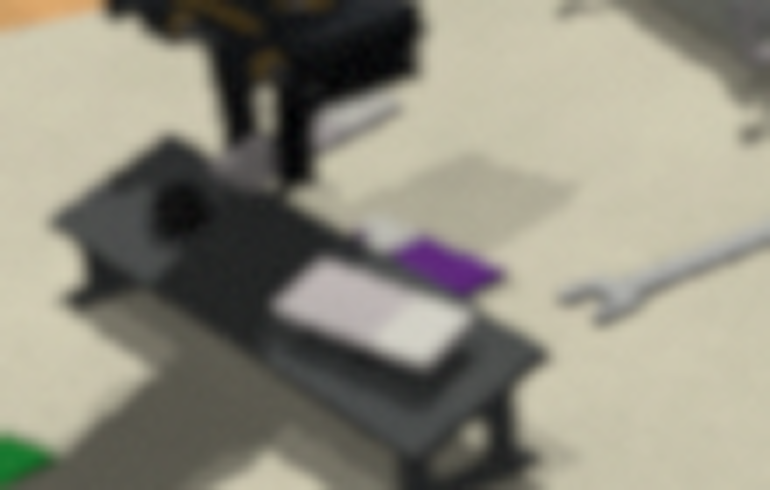

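Run:
```python
from fit import *;import pickle
o=pickle.load(open("o7.pkl","rb"))
(R,c),p=fit([(287,121),(425,121),(184,233),(287,232),(189,353),(411,353)],o)
print(R[:,0],c,"grip mid up",p[5]-p[3]*np.tan(p[1]))
```

```text
yaw,pitch,roll [-0.12  5.56  0.54] C in tool(x,left,up) [24.66  0.8  12.48] maxres 1.03 sd [0.29 2.15 1.82 0.23 0.21 0.96]
[0.98102981 0.16702281 0.09840679] [565.91594822 337.45509093  78.01720238] grip mid up 10.077285804957752
```

Request:
arm_command:
  travel:
    - [0,0,0.5]
    - [0,0,1]
    - [0,0,1.5]
    - [0,0,1.6]
    - [0,0,1.6]
    - [0,0,1.6]
    - [0,0,1.6]
    - [0,0,1.6]
  turn: [0,0,0,0,0,0,0,0]
  grip: [0.38,0.38,0.38,0.38,0.38,0.38,0.38,0.38]

```text
time_s: 7.18
eef_pos: [541.6, 332.5, 63.8]
ee_rot: [-0.0, 0.996, 0.085, 0.001]
ft_force: [3.2, 0.1, 3.4]
grip_width: 0.411
```

```bash
python3 look.py 8
```

```text
7.2333 [541.56243579 332.50089092  63.81549657] 9.783025819406882 [ 4.03879159 -0.07877919  4.54078719] 35.72850609951231
```

View pics/w8z.png

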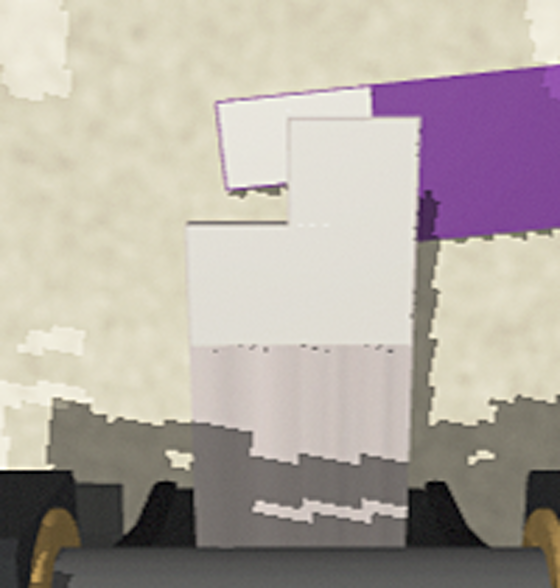

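Run:
```python
from fit import *;import pickle
o=pickle.load(open("o8.pkl","rb"))
(R,c),p=fit([(288,117.5),(420,117),(187,223),(288,223),(191,346),(409,346)],o)
print("grip mid up",p[5]-p[3]*np.tan(p[1]))
```

```text
yaw,pitch,roll [-0.28 -0.11 -0.55] C in tool(x,left,up) [25.09  0.85 11.33] maxres 1.05 sd [0.26 2.94 2.51 0.14 0.2  1.51]
grip mid up 11.376635865736672
```

Request:
arm_command:
  travel:
    - [0,0,0]
    - [0,0,0]
    - [0,0,-10]
    - [0,0,-30]
    - [0,0,-55]
    - [0,0,-80]
    - [0,0,-90]
    - [0,0,-90]
  turn: [0,0,0,0,0,0,0,0]
  grip: [0.38,0.38,0.38,0.38,0.38,0.38,0.38,0.38]
  squeeze: 30

```text
time_s: 8.0
eef_pos: [541.5, 333.1, 155.9]
ee_rot: [-0.001, 0.996, 0.085, 0.001]
ft_force: [0.3, 0.6, -0.9]
grip_width: 0.409
```

```bash
python3 look.py 9; python3 -c "
import cv2
a=cv2.imread('pics/side9.png')[100:190,250:350];cv2.imwrite('pics/side9z.png',cv2.resize(a,None,fx=6,fy=6,interpolation=cv2.INTER_CUBIC))"
```

```text
8.05 [540.61642414 332.58052279 153.72610157] 9.8111023195262 [ 0.01045903  0.17111553 -0.29566129] 35.24418021627225
```

View pics/w9z.png

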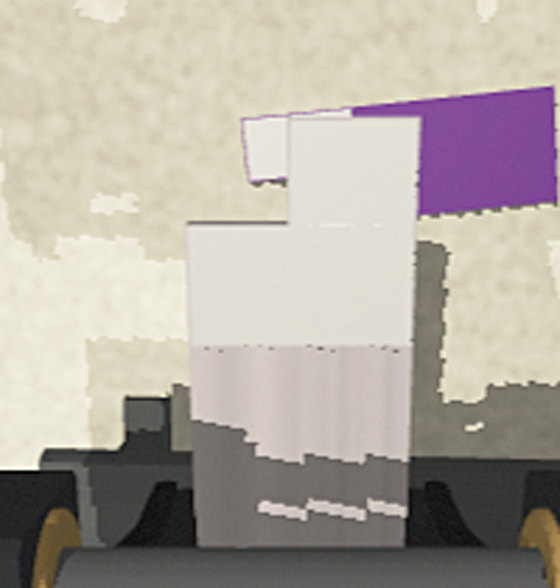

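View pics/side9z.png

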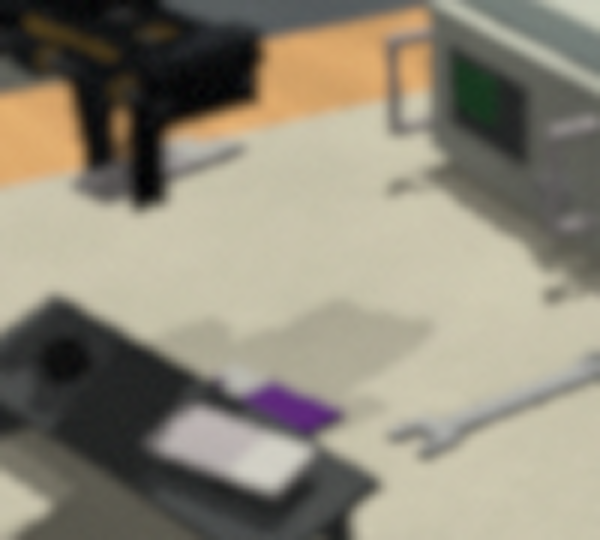

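Request:
arm_command:
  travel:
    - [-3,20,0]
    - [-8,55,0]
    - [-13,93,0]
    - [-18,132,0]
    - [-23,170,0]
    - [-28,208,0]
    - [-33,246,0]
    - [-38,284,0]
  turn: [0,0.01,0.02,0.03,0.04,0.05,0.06,0.06]
  grip: [0.38,0.38,0.38,0.38,0.38,0.38,0.38,0.38]

```text
time_s: 8.82
eef_pos: [550.1, 44.2, 151.5]
ee_rot: [0.0, 0.998, 0.055, -0.002]
ft_force: [0.6, -0.4, -0.4]
grip_width: 0.404
```

Run:
```python
from h import *
o=r.get_obs();y,m=yaw(o);print(o["time_s"],o["eef_pos"],y,o["ft_force"],o["grip_width"]*87,o["q"])
a=np.radians(3.2);t=np.array([617.5-57*np.cos(a),-212-57*np.sin(a),125]);print(m.T@(t-o["eef_pos"]),np.radians(y-3.2))
```

```text
8.8167 [550.12345707  44.16853555 151.48054377] 6.338613008382951 [ 0.56201344 -0.40234843 -0.38041487] 35.13270354452499 [-0.67386888  0.17837524  0.60766909  1.80689654 -0.10882541  1.19337454
 -1.4932367 ]
[-18.13693941 258.91480654  26.59940801] 0.05477913094220688
```

Request:
arm_command:
  travel:
    - [-3,38,0]
    - [-6,76,0]
    - [-9,114,3]
    - [-12,152,6]
    - [-14,190,10]
    - [-17,225,15]
    - [-18,250,22]
    - [-18,260,26]
  turn: [0.01,0.02,0.03,0.04,0.055,0.055,0.055,0.055]
  grip: [0.38,0.38,0.38,0.38,0.38,0.38,0.38,0.38]

```text
time_s: 9.48
eef_pos: [559.9, -219.4, 125.1]
ee_rot: [0.001, 1.0, 0.025, -0.002]
ft_force: [-0.3, -0.4, -0.7]
grip_width: 0.406
```

```bash
cat > look2.py <<'E'
from h import *
import pickle,sys
k=sys.argv[1]
for i in range(3): im=r.capture("side")
o=r.get_obs();y,m=yaw(o);print(o["time_s"],o["eef_pos"],y,o["ft_force"],o["grip_width"]*87)
pickle.dump(o,open(f"o{k}.pkl","wb"))
im=r.capture("wrist");cv2.imwrite(f"pics/wrist{k}.png",im[:,:,::-1])
im=r.capture("side");cv2.imwrite(f"pics/side{k}.png",im[:,:,::-1])
a=im[140:265,340:450,::-1];cv2.imwrite(f"pics/side{k}z.png",cv2.resize(a,None,fx=4.8,fy=4.8,interpolation=cv2.INTER_CUBIC))
im=r.capture("scene");cv2.imwrite(f"pics/scene{k}.png",im[:,:,::-1])
a=im[150:260,205:325,::-1];cv2.imwrite(f"pics/scene{k}z.png",cv2.resize(a,None,fx=5,fy=5,interpolation=cv2.INTER_CUBIC))
E
python3 look2.py 10
```

```text
9.6333 [ 561.66219737 -213.62516082  125.71340218] 3.1362183607322467 [-0.59359581  0.79796027 -0.35596695] 35.43771261927335
```

View pics/wrist10.png

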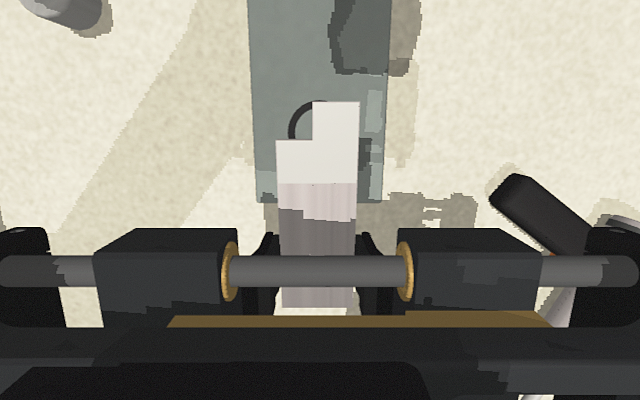

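View pics/side10z.png

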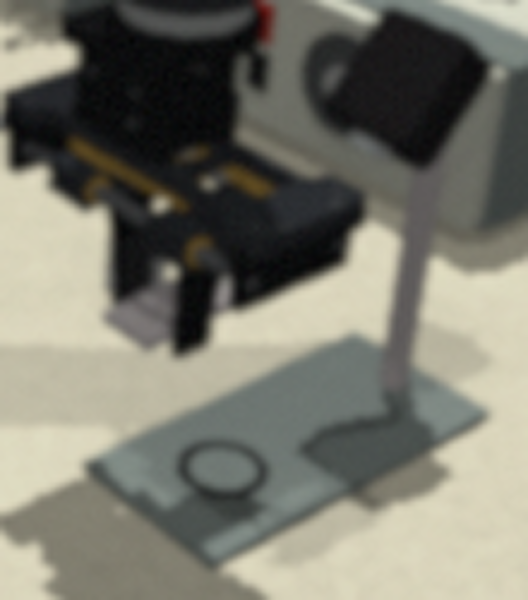

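View pics/scene10z.png

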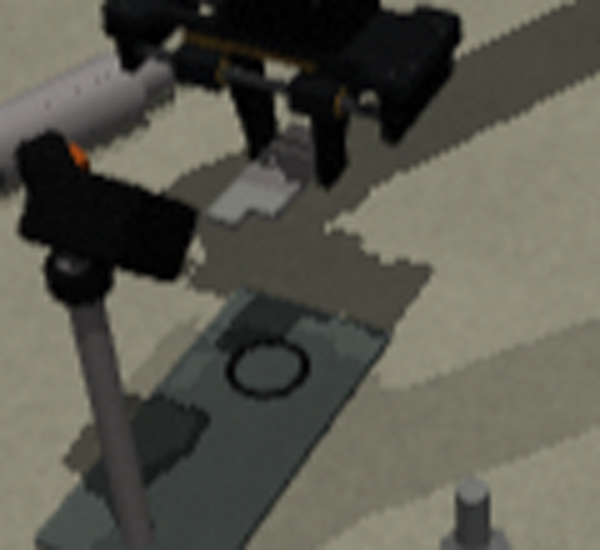

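```bash
python3 -c "
import cv2
a=cv2.imread('pics/wrist10.png')[0:230,225:415];cv2.imwrite('pics/w10z.png',cv2.resize(a,None,fx=2.6,fy=2.6,interpolation=cv2.INTER_CUBIC))
a=cv2.imread('pics/wrist10.png')[90:210,240:400];cv2.imwrite('pics/w10y.png',cv2.resize(a,None,fx=4.8,fy=4.8,interpolation=cv2.INTER_CUBIC))"
```

```text
(no output)
```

View pics/w10z.png

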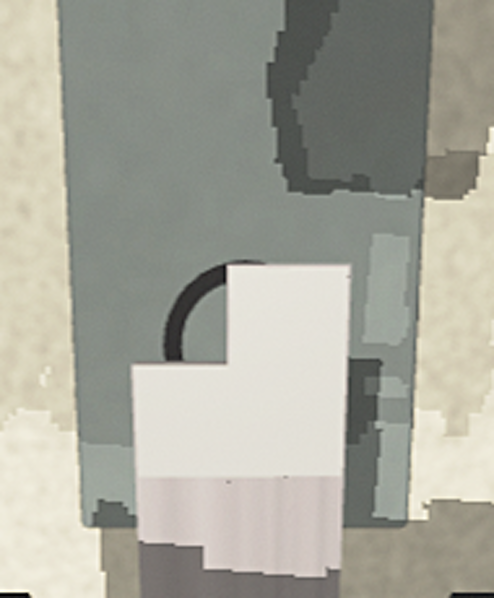

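View pics/w10y.png

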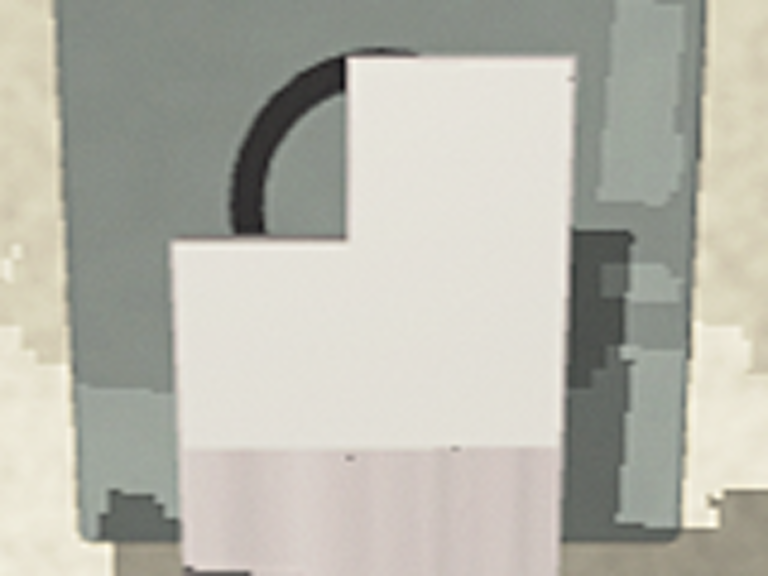

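Run:
```python
from fit import *;import pickle
o=pickle.load(open("o10.pkl","rb"))
f=lambda p:(np.array(p,float)+.5)/4.8-.5+[240,90]
g=lambda p:(np.array(p,float)+.5)/2.6-.5+[225,0]
P=np.array([onz("wrist",f(p),8,o)[:2] for p in [(231,190),(237,150),(250,125),(275,90),(300,68),(340,50),(380,46),(416,52)]])
for rad in (26,None):
    if rad: s=least_squares(lambda c:np.hypot(*(P-c).T)-rad,[617,-212])
    else: s=least_squares(lambda c:np.hypot(*(P-c[:2]).T)-c[2],[617,-212,26])
    print("ring",s.x,s.fun.round(1))
E=np.array([onz("wrist",g(p),8,o)[:2] for p in [(84,525),(58,0),(408,525),(436,0)]])
print(E);d1=E[1]-E[0];d2=E[3]-E[2];print("yaw",np.degrees(np.arctan2(d1[1],d1[0])),np.degrees(np.arctan2(d2[1],d2[0])),"mid near",(E[0]+E[2])/2,np.linalg.norm(E[0]-E[2]))
z=[(347,57),(575,57),(171,240),(347,240),(181,451),(560,448)]
(R,c),p=fit(z,o,4.8,(240,90))
L=c+R@[32,0,3];print("label",L,"u",R[:,0],"yaw",np.degrees(np.arctan2(R[1,0],R[0,0])),o["eef_pos"])
# level-assumed fit: height via jaws: pitch=roll=0
uv=np.array([f(q) for q in z])
for zt in (12,13.5,15):
  X=np.array([onz("wrist",u,o["eef_pos"][2]+zt,o)[:2] for u in uv])
  print(zt,"w34",np.linalg.norm(X[2]-X[3]),"(16) w50",np.linalg.norm(X[0]-X[1]),"(20) w15",np.linalg.norm(X[4]-X[5]),"(36) len",np.linalg.norm(X[0]-X[3]),np.linalg.norm(X[1]-X[5]),"(16,35)")
  print("  label", (X[1]+X[5]+ X[4]+ (X[4]+X[1]-X[5]))[:2]/4)
```

```text
ring [ 619.32358349 -210.9287915 ] [-0.2  0.1 -0.2 -0.   0.2  0.2 -0.  -0.3]
ring [ 620.15290967 -210.26941466   25.08488252] [ 0.   0.2 -0.2 -0.1  0.1  0.2  0.  -0.1]
[[ 557.45224133 -160.43897851]
 [ 713.72286143 -151.49369518]
 [ 563.34103812 -268.58799769]
 [ 719.5332004  -260.7188343 ]]
yaw 3.276164670349274 2.884196919701109 mid near [ 560.39663972 -214.5134881 ] 108.30922526019147
yaw,pitch,roll [-0.03  0.74  1.1 ] C in tool(x,left,up) [25.07  1.04 11.99] maxres 0.65 sd [0.26 2.68 2.4  0.15 0.21 1.38]
label [ 618.60711753 -209.55585166  140.92934175] u [0.99848554 0.05418475 0.00952011] yaw 3.1062194243785357 [ 561.66219737 -213.62516082  125.71340218]
12 w34 16.30415407370301 (16) w50 20.535097139333853 (20) w15 36.26145713114947 (36) len 16.206637739203348 35.7548098552359 (16,35)
  label [ 618.74761644 -209.69844249]
13.5 w34 16.140816046842815 (16) w50 20.3293727433941 (20) w15 35.89818315617943 (36) len 16.0442766489933 35.39661156625287 (16,35)
  label [ 618.85113196 -209.69552554]
15 w34 15.977478019982604 (16) w50 20.12364834745431 (20) w15 35.534909181209386 (36) len 15.881915558783133 35.03841327726973 (16,35)
  label [ 618.95464747 -209.6926086 ]
```

```bash
cat > sub.py <<'E'
from fit import *
from scipy.ndimage import map_coordinates
def grab(n=4):
    o=r.get_obs(); ims=[r.capture("wrist").astype(float) for _ in range(n)]
    return o,np.mean(ims,0)
def subfit(o,im,p0,verbose=True):
    g=im.sum(2)/3
    yw,m=yaw(o); B=np.array([m[:,0],-m[:,1],-m[:,2]]).T
    def W(p): return B@Ro.from_euler("ZYX",[p[0],-p[1],p[2]]).as_matrix(), o["eef_pos"]+B@np.array(p[3:6])
    E=[("R",(-2,-18),(47,-18)),("L",(-2,18),(31,18)),("F",(50,-15),(50,-1)),("N",(37,2),(47,2)),("S",(15,-15),(15,15)),("T",(34,5),(34,15))]
    p=np.array(p0,float)
    for it in range(4):
        Rp,c=W(p); obs=[]
        for nme,a,b in E:
            k=25; X=np.linspace(a,b,k); X3=np.c_[X,np.full(k,3.)]
            uv=proj("wrist",X3@Rp.T+c,o); d=(uv[-1]-uv[0]);d/=np.linalg.norm(d);nn=np.array([-d[1],d[0]])
            s=np.arange(-3.5,3.51,.1)
            hits=[]
            for j in range(k):
                q=uv[j]+s[:,None]*nn
                pr=map_coordinates(g,[q[:,1],q[:,0]],order=1); gr=np.abs(np.convolve(pr,[.5]*1+[0]*5+[-.5],"same"));gr[:4]=gr[-4:]=0
                i=gr.argmax()
                if gr[i]>6:
                    w=slice(max(0,i-8),i+9);hits.append((j,(s[w]*gr[w]).sum()/gr[w].sum()))
            if len(hits)<6: print(nme,"few");continue
            h=np.array(hits);med=np.median(h[:,1]);h=h[abs(h[:,1]-med)<1]
            for j,off in h: obs.append((X3[int(j)],uv[int(j)]+off*nn,nn,nme))
        XX=np.array([q[0] for q in obs]);UV=np.array([q[1] for q in obs]);NN=np.array([q[2] for q in obs]);nm=np.array([q[3] for q in obs])
        wt=np.where((nm=="T")|(nm=="F"),.3,1.)
        def res(p):
            Rp,c=W(p);return ((proj("wrist",XX@Rp.T+c,o)-UV)*NN).sum(1)*wt
        sol=least_squares(res,p,loss="soft_l1",f_scale=.3);p=sol.x
    rr=res(p)
    if verbose:
        print("yaw,pitch,roll",np.degrees(p[:3]).round(2),"C",p[3:].round(2));print({k:(round(rr[nm==k].mean()/wt[nm==k][0],2),round(rr[nm==k].std(),2),int((nm==k).sum())) for k in set(nm)})
    Rp,c=W(p);return Rp,c,p
E
python3 - <<'E'
from sub import *;import pickle
# check method on the plate at 18deg/known-ish earlier
for k,p0 in (("6",[0,.25,0,23,1,14]),("8",[0,0,0,25,1,12]),("9",[0,0,0,25,1,12]),("10",[0,0,0,25,1,12])):
    o=pickle.load(open(f"o{k}.pkl","rb"));im=cv2.imread(f"pics/wrist{k}.png").astype(float)
    print(k);subfit(o,im,p0)
o,im=grab(4);print("now",o["time_s"],o["eef_pos"]);R,c,p=subfit(o,im,[0,0,0,25,1,12]);print(c+R@[32,0,3],R[:,0])
E
```

```text
6
yaw,pitch,roll [ 0.32 18.59 -2.16] C [24.18  0.93 15.6 ]
{np.str_('R'): (np.float64(-0.03), np.float64(0.19), 24), np.str_('L'): (np.float64(0.22), np.float64(0.31), 7), np.str_('S'): (np.float64(-0.04), np.float64(0.22), 7), np.str_('N'): (np.float64(-0.1), np.float64(0.3), 13), np.str_('T'): (np.float64(-0.34), np.float64(0.03), 25), np.str_('F'): (np.float64(0.36), np.float64(0.02), 25)}
8
L few
N few
L few
N few
L few
N few
L few
N few
yaw,pitch,roll [-0.85 -6.65 13.29] C [25.12  0.96 14.83]
{np.str_('R'): (np.float64(-0.01), np.float64(0.29), 25), np.str_('T'): (np.float64(-0.1), np.float64(0.07), 25), np.str_('S'): (np.float64(0.07), np.float64(0.27), 9), np.str_('F'): (np.float64(0.08), np.float64(0.1), 16)}
9
L few
N few
N few
L few
N few
L few
N few
yaw,pitch,roll [-0.73 -4.11 13.25] C [25.46  1.25 16.69]
{np.str_('R'): (np.float64(-0.02), np.float64(0.23), 24), np.str_('T'): (np.float64(0.02), np.float64(0.05), 25), np.str_('S'): (np.float64(0.09), np.float64(0.46), 6), np.str_('F'): (np.float64(-0.06), np.float64(0.16), 19)}
10
S few
S few
S few
S few
yaw,pitch,roll [-0.06  2.22 -3.79] C [25.2   0.98 12.01]
{np.str_('R'): (np.float64(-0.01), np.float64(0.2), 25), np.str_('L'): (np.float64(0.02), np.float64(0.19), 20), np.str_('N'): (np.float64(0.0), np.float64(0.09), 25), np.str_('T'): (np.float64(-0.35), np.float64(0.1), 22), np.str_('F'): (np.float64(0.25), np.float64(0.03), 25)}
now 9.7833 [ 563.30602751 -211.53109948  127.15140262]
S few
S few
S few
S few
yaw,pitch,roll [-0.17  1.27 -5.01] C [25.14  1.01 12.58]
{np.str_('R'): (np.float64(-0.04), np.float64(0.23), 25), np.str_('L'): (np.float64(0.01), np.float64(0.2), 19), np.str_('N'): (np.float64(0.01), np.float64(0.08), 25), np.str_('T'): (np.float64(-0.35), np.float64(0.11), 23), np.str_('F'): (np.float64(0.25), np.float64(0.02), 25)}
[ 620.20502089 -207.00909422  143.41861849] [0.99818127 0.05616902 0.02189056]
```

```bash
python3 - <<'E'
s=open("sub.py").read()
s=s.replace('g=im.sum(2)/3','G=[im[:,:,i] for i in range(3)]')
i=s.index("                pr=map"); j=s.index("                i=gr.argmax")
s=s[:i]+"""                gr=np.sqrt(sum(np.gradient(map_coordinates(g,[q[:,1],q[:,0]],order=1),.1)**2 for g in G))
                gr=np.convolve(gr,np.ones(9)/9,"same");gr[:6]=gr[-6:]=0
"""+s[j:]
s=s.replace("if gr[i]>6","if gr[i]>10").replace("if len(hits)<6","if len(hits)<4")
s=s.replace("p[0],-p[1],p[2]]","p[0],-p[1],0*p[2]]")
open("sub.py","w").write(s)
E
python3 - <<'E'
from sub import *;import pickle
for k,p0 in (("6",[0,.25,0,23,1,14]),("7",[0,.1,0,25,1,12]),("8",[0,0,0,25,1,12]),("9",[0,0,0,25,1,12]),("10",[0,0,0,25,1,12])):
    o=pickle.load(open(f"o{k}.pkl","rb"));im=cv2.imread(f"pics/wrist{k}.png").astype(float)
    print(k);subfit(o,im,p0)
o,im=grab(2);pickle.dump((o,im),open("g.pkl","wb"));print("now",o["time_s"],o["eef_pos"],o["joint_vel"].round(3));R,c,p=subfit(o,im,[0,0,0,25,1,12]);print(c+R@[32,0,3],R[:,0])
E
```

```text
6
yaw,pitch,roll [ 2.400000e-01  1.920000e+01 -2.453359e+04] C [24.31  1.07 16.01]
{np.str_('L'): (np.float64(-0.1), np.float64(0.34), 21), np.str_('N'): (np.float64(0.09), np.float64(0.29), 20), np.str_('T'): (np.float64(-0.91), np.float64(0.01), 25), np.str_('S'): (np.float64(0.02), np.float64(0.11), 25), np.str_('R'): (np.float64(-0.05), np.float64(0.28), 25), np.str_('F'): (np.float64(0.45), np.float64(0.02), 25)}
7
yaw,pitch,roll [2.30000000e-01 6.74000000e+00 1.51396514e+06] C [24.88  0.87 13.4 ]
{np.str_('L'): (np.float64(-0.39), np.float64(0.53), 19), np.str_('N'): (np.float64(0.06), np.float64(0.28), 18), np.str_('T'): (np.float64(-0.03), np.float64(0.01), 24), np.str_('S'): (np.float64(0.07), np.float64(0.09), 24), np.str_('R'): (np.float64(0.03), np.float64(0.27), 25), np.str_('F'): (np.float64(-0.74), np.float64(0.14), 25)}
8
yaw,pitch,roll [1.80000000e-01 5.80000000e-01 6.42280075e+06] C [25.07  0.82 11.32]
{np.str_('L'): (np.float64(-0.18), np.float64(0.4), 22), np.str_('N'): (np.float64(0.44), np.float64(0.25), 17), np.str_('T'): (np.float64(-1.32), np.float64(0.01), 2
[... 901 characters left out ...]
 25), np.str_('R'): (np.float64(-0.02), np.float64(0.23), 24), np.str_('F'): (np.float64(0.22), np.float64(0.02), 25)}
now 9.9833 [ 563.2739384  -212.87987427  127.75649815] [ 0.008  0.001  0.005 -0.001 -0.    -0.     0.   ]
yaw,pitch,roll [ 0.21  1.15 -6.89] C [25.07  0.96 12.36]
{np.str_('L'): (np.float64(-0.09), np.float64(0.23), 25), np.str_('N'): (np.float64(0.08), np.float64(0.06), 25), np.str_('T'): (np.float64(-0.82), np.float64(0.13), 25), np.str_('S'): (np.float64(0.03), np.float64(0.33), 25), np.str_('R'): (np.float64(-0.03), np.float64(0.26), 25), np.str_('F'): (np.float64(0.13), np.float64(0.02), 25)}
[ 620.11159682 -208.50797398  143.79793111] [0.99787918 0.06166351 0.02085054]
```

Run:
```python
from h import *
for i in range(4):
    o=r.get_obs();y,m=yaw(o);print(o["time_s"],o["eef_pos"].round(2),y,o["ft_force"].round(1));r.capture("scene")
t=np.array([561.4,-215.1,93.5]);print(m.T@(t-o["eef_pos"]),np.radians(y-3.1))
```

```text
10.0833 [ 563.07 -213.59  127.73] 3.2672078660834285 [ 0.3 -0.  -0.3]
10.1333 [ 563.   -213.83  127.69] 3.247211770668735 [ 0.1 -0.2 -0. ]
10.1833 [ 562.91 -214.03  127.64] 3.227809855908023 [-0.2 -0.6 -0.8]
10.2333 [ 562.84 -214.21  127.62] 3.213569089459772 [-0.1  0.5 -1.2]
[-1.49588691  0.81626585 34.11895146] 0.0019821545395650106
```

Request:
arm_command:
  travel:
    - [0,0,6]
    - [0,0,14]
    - [0,0,22]
    - [0,0,29]
    - [0,0,33]
    - [0,0,34]
    - [0,0,34]
    - [0,0,34]
  turn: [0,0,0,0,0,0,0,0]
  grip: [0.38,0.38,0.38,0.38,0.38,0.38,0.38,0.38]

```text
time_s: 10.95
eef_pos: [562.9, -214.5, 93.5]
ee_rot: [0.0, 1.0, 0.028, 0.0]
ft_force: [-0.4, 0.1, -0.7]
grip_width: 0.405
```

Request:
arm_command:
  travel:
    - [0,0,0]
    - [0,0,0]
    - [0,0,0]
    - [0,0,0]
    - [0,0,0]
    - [0,0,0]
    - [0,0,0]
    - [0,0,0]
  turn: [0,0,0,0,0,0,0,0]
  grip: [0.38,0.38,0.38,0.38,0.38,0.38,0.38,0.38]

```text
time_s: 11.62
eef_pos: [562.8, -214.4, 93.5]
ee_rot: [-0.0, 1.0, 0.028, 0.0]
ft_force: [0.3, 0.3, -0.2]
grip_width: 0.408
```

```bash
python3 look2.py 11
python3 - <<'E'
from sub import *;import pickle
o,im=grab(3);print("now",o["time_s"],o["eef_pos"],yaw(o)[0],o["joint_vel"].round(3));R,c,p=subfit(o,im,[0,0,0,25,1,12]);print(c+R@[32,0,3],R[:,0])
t=np.array([561.4,-215.1,93.5]);print(yaw(o)[1].T@(t-o["eef_pos"]))
a=cv2.imread('pics/wrist11.png')[60:210,240:400];cv2.imwrite('pics/w11y.png',cv2.resize(a,None,fx=4,fy=4,interpolation=cv2.INTER_CUBIC))
for c in("side","scene"):
    for t in("coupon_label","coupon_center"):
        for d in r.landmark_of(c,t)[:3]: 
            if d["location"][1]<0: print(c,t,d)
E
```

```text
11.7667 [ 562.74626759 -214.34280257   93.42150208] 3.1981047342572104 [-0.17824818 -0.93724334 -0.21483254] 35.48467720084376
now 11.9167 [ 562.76145999 -214.40277214   93.44956942] 3.1977909776931464 [ 0.     0.    -0.001  0.002 -0.002 -0.002  0.001]
yaw,pitch,roll [ 1.80000000e-01  2.14000000e+00 -3.02478645e+07] C [25.07  0.97 12.04]
{np.str_('S'): (np.float64(0.01), np.float64(0.29), 25), np.str_('R'): (np.float64(-0.02), np.float64(0.23), 25), np.str_('T'): (np.float64(-0.83), np.float64(0.07), 19), np.str_('N'): (np.float64(0.09), np.float64(0.07), 25), np.str_('F'): (np.float64(-0.02), np.float64(0.02), 25), np.str_('L'): (np.float64(-0.12), np.float64(0.21), 24)}
[ 619.54651324 -210.16124645  109.68585231] [0.99756665 0.05888565 0.03732635]
[-1.39823299  0.62019419 -0.0504669 ]
side coupon_label {'location': [620.8, -209.6, 109.4], 'score': 0.53}
side coupon_center {'location': [588.8, -214.5, 105.5], 'score': 0.45}
scene coupon_label {'location': [618.8, -211.4, 107.9], 'score': 0.66}
scene coupon_label {'location': [615.5, -209.4, 2.3], 'score': 0.62}
```

View pics/w11y.png

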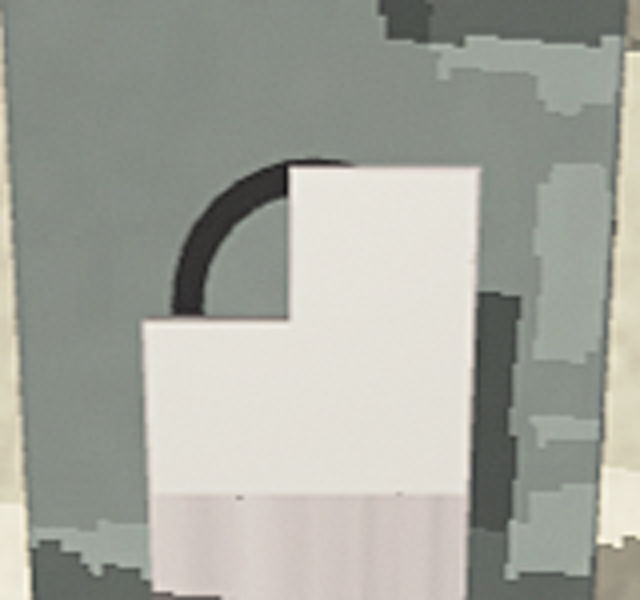

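View pics/scene11z.png

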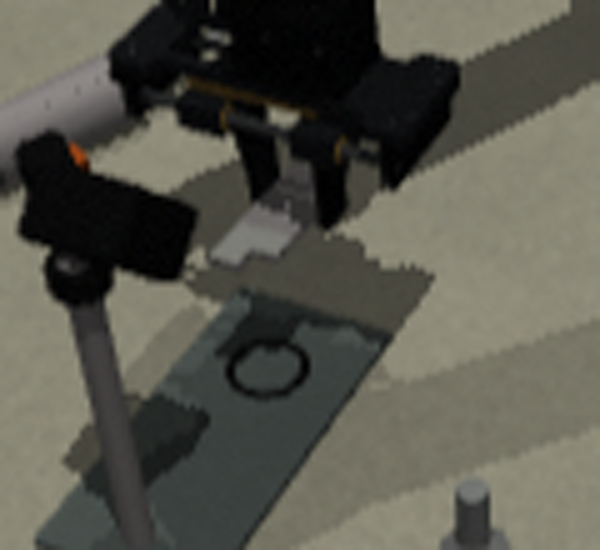

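View pics/side11z.png

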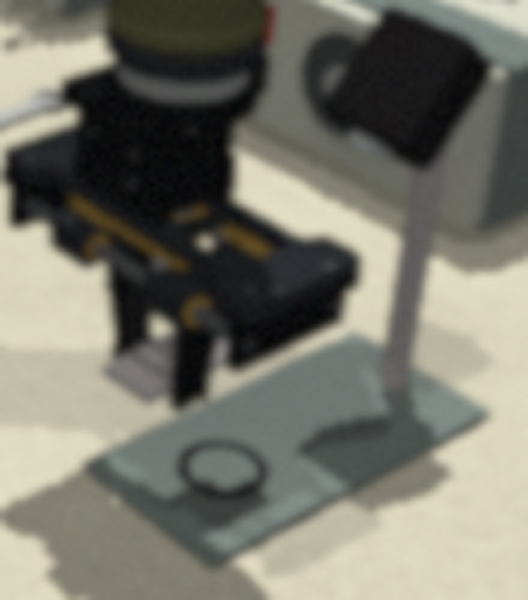

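Run:
```python
from fit import *;import pickle
o=pickle.load(open("o11.pkl","rb"))
f=lambda p:(np.array(p,float)+.5)/4-.5+[240,60]
P=np.array([onz("wrist",f(p),8,o)[:2] for p in [(171,300),(180,258),(195,225),(220,195),(250,173),(290,160),(315,158),(345,162)]])
s=least_squares(lambda c:np.hypot(*(P-c).T)-26,[617,-212]);print("ring",s.x,s.fun.round(1))
for a,b in (((28,540),(5,0)),((596,540),(628,0))):
    A=onz("wrist",f(a),8,o);B=onz("wrist",f(b),8,o);d=B-A;print(A,np.degrees(np.arctan2(d[1],d[0])))
```

```text
ring [ 618.77540506 -211.09179779] [ 0.2 -0.2 -0.1 -0.1  0.1  0.   0.  -0.1]
[ 572.12701379 -158.92471184    8.        ] 2.562523251962872
[ 578.11205377 -267.35373773    8.        ] 2.8565364189995552
```

Request:
arm_command:
  travel:
    - [-0.5,0.4,0.3]
    - [-1,0.8,0.5]
    - [-1,0.8,0.5]
    - [-1,0.8,0.5]
    - [-1,0.8,0.5]
    - [-1,0.8,0.5]
    - [-1,0.8,0.5]
    - [-1,0.8,0.5]
  turn: [0.002,0.002,0.002,0.002,0.002,0.002,0.002,0.002]
  grip: [0.38,0.38,0.38,0.38,0.38,0.38,0.38,0.38]

```text
time_s: 12.93
eef_pos: [561.8, -215.3, 93.0]
ee_rot: [-0.0, 1.0, 0.027, 0.0]
ft_force: [0.0, 0.5, -0.9]
grip_width: 0.408
```

Request:
arm_command:
  travel:
    - [0,0,0]
    - [0,0,0]
    - [0,0,0]
    - [0,0,0]
    - [0,0,0]
    - [0,0,0]
    - [0,0,0]
    - [0,0,0]
  turn: [0,0,0,0,0,0,0,0]
  grip: [0.38,0.38,0.38,0.38,0.38,0.38,0.38,0.38]

```text
time_s: 13.6
eef_pos: [561.8, -215.2, 92.9]
ee_rot: [-0.0, 1.0, 0.027, 0.0]
ft_force: [-0.3, -0.2, -0.5]
grip_width: 0.41
```

Run:
```python
from sub import *
o,im=grab(2);print("now",o["time_s"],o["eef_pos"],yaw(o)[0],o["joint_vel"].round(3),o["grip_width"]*87);R,c,p=subfit(o,im,[0,0,0,25,1,12]);print(c+R@[32,0,3],R[:,0])
a=r.capture("scene");cv2.imwrite("pics/scene12.png",a[:,:,::-1])
```

```text
now 13.6 [ 561.81994449 -215.21049301   92.9371648 ] 3.0873616537412167 [ 0.     0.001  0.    -0.001  0.     0.     0.001] 35.65933835950149
yaw,pitch,roll [ 2.0000000e-01  2.1000000e+00 -6.1034554e+05] C [25.05  0.96 12.1 ]
{np.str_('R'): (np.float64(-0.01), np.float64(0.25), 25), np.str_('F'): (np.float64(-0.04), np.float64(0.03), 25), np.str_('T'): (np.float64(-0.87), np.float64(0.07), 19), np.str_('N'): (np.float64(0.09), np.float64(0.07), 25), np.str_('S'): (np.float64(0.04), np.float64(0.22), 24), np.str_('L'): (np.float64(-0.11), np.float64(0.21), 25)}
[ 618.60098042 -211.08229802  109.21636435] [0.99768488 0.05722222 0.03674921]
```

View pics/scene12.png

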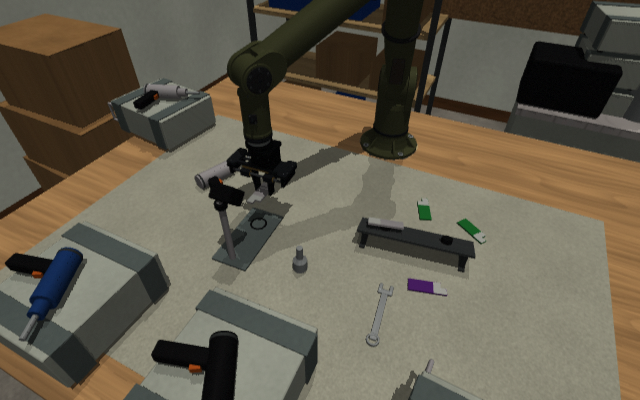

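```bash
python3 -c "
from station import r
print(r.finish_job())"
```

```text
the job is handed in; nothing more can be done
None
```

The notched coupon is held level, label up, over the reader ring, gripped by its plain end. I handed it in at about 13.7 s of the 37 s.

**How it was done:** The tool can only point straight down, so I first turned the coupon on its post between the open fingers until it lined up with the slope. I gripped it at 8 N, about 25 mm from its plain end, and lifted it. I levelled it by pressing its tail on the rack's upper edge (4–5 N upward), raised the grip to 30 N, and carried it to the reader.

**Last checks:**

| Check | Reading |
|---|---|
| Label middle, wrist camera | (618.6, -211.1, 109.2) mm |
| Ring centre, wrist camera | (618.8, -211.1, 8) mm |
| Height above ring | about 101 mm (target 100 mm) |
| Coupon direction | 3.3° against the reader's 2.6–3.3° |
| Grip and motion | 35.7 mm opening on the 36 mm plate, arm still |

The final scene picture shows the other coupon, reader, welder, wrench and horn where they started.

**Where the checks disagreed:**
- **Ring position:** the fixed cameras put the ring about 1–3 mm away from the wrist camera's value.
- **Label height:** working it out from the rack edge instead gives about 1–2 mm lower.
- **Level:** the frosted end still reads about 2° up, with readings from 1 to 3° since the lift. Roll is assumed to be zero from the flat pads.

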